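# Proof-pull a glued joint on the spring tester

## Task

Proof-test the glued joint: pick up the T-shaped wooden test piece by its stick, press its cross block straight down into the tester so that the sprung clip jaw is pushed open and snaps shut over the block, then, by the stick, draw the spring-return carriage out toward the robot until its pointer lines up with the mark, without pulling well past it, and keep it there. Finish while still gripping the stick and holding the carriage at the mark; do not push or pull the carriage or jaw with the gripper itself, and leave the offcut, glue bottle and wooden disc where they are.

Things in the scene. Friction and masses are not known exactly. Their poses are not given: they have to be found in the camera images.
- rig: Fixed pull tester: plywood board 280 x 110 x 18 mm on the bench, from x -90 to +190 mm about its origin (on the underside). x points along it, away from the robot (within 15 deg); the carriage is pulled to -x. Two aluminium guides, top at z 32, at y +-38.5 mm; round spring tube, top at z 54, at x 105 to 190 mm.
- carriage: Aluminium plate 62 x 66 x 15 mm sliding along the rig's -x; axes as the rig. Origin on its underside 30 mm above the bench; at rest at rig x 50 mm, against a stop. Plate from x -12 to +50 mm, top at z 15 mm. The spring pulls it back to +x with 6 N at rest plus 150 N/m; travel 65 mm.
- fork (a point): Middle of the slot between the two steel fork posts at the carriage's front, on their back (+x) face at their top, 24 mm above the plate. Slot 20 mm wide, for the stick; posts 10 mm thick along x, outer edges 32 mm either side, flared lead-ins 12 mm higher. The cross block goes behind them (+x).
- seat (a point): On the plate's top, 45 mm above the bench, 7 mm behind (+x of) the posts: where the centre of the cross block's underside is when seated and pulled against the posts. Axes as the rig.
- jaw (a joint): Sprung clip jaw: dark steel plate 46 mm wide behind the seat, hinged low on the carriage; rad, 0 shut, grows as its top swings to +x (max 0.8). Shut, its nose overhangs the block. Press the block straight down, its centre 0 to 5 mm (best 2) to +x of the seat: it slides down the ramp, opens the jaw 0.15 to 0.3 rad (2 to 6 N), and the jaw snaps shut over it.
- nose (a point): Nose tip of the jaw, middle of its width; shut, 2.5 mm to +x of the seat and 25 mm above it, so 5 mm above the seated block's top. From there its front is a ramp going up and back to 14.5 mm to +x of the seat, 52 mm above it (97 mm above the bench).
- pointer (a point): Tip of the small dark blade, 4 mm thick, on the carriage's +y side, 23 mm to +x of the seat; moves with the carriage. Axes as the rig.
- mark (a point): Inner edge of the 4 mm thick upright steel blade of the fixed index on the board's +y edge (blade top 56 mm above the bench). The pointer is at the mark when both are level along the rig's x. It stands 28 to 48 mm to -x of the resting pointer. Axes as the rig.
- coupon: Test piece: wooden T, 20 mm high, about 60 g, flat on the bench left or right of the tester. Origin: underside centre of the cross block (14 mm in x, 50 in y). Stick 14 mm wide, from the block along its own -x to 117 mm from the origin; grip it 45 to 70 mm from the origin to clear the fork. In the tester its x is along the rig's +x, same side up.
- offcut: Bystander: plain straight wooden stick without a cross block, 120 x 16 x 16 mm, origin centre of underside, on the other side of the tester.
- glue: Bystander: white glue bottle, 56 mm across, 140 mm high, origin centre of underside.
- disc: Bystander: wooden disc, 90 mm across, 10 mm thick, origin centre of underside.
Mind the look-alikes: they are no part of the job. What is shaped like the coupon but purple is not meant.

How it is judged (in metres and radians):
On the way, in this order (a step that is already met when the one before it is completed fails the run):
1. the test piece is lifted clear of the bench (height (world z) of coupon above 0.03 m and contact force between the fingers and coupon above 1 N), for 0.1 s.
2. the block pushes the clip jaw open (value of joint jaw above 0.09 rad and contact force between coupon and carriage above 0.3 N and z of coupon in the frame of seat above 0.006 m), for 0.02 s.
3. the block is seated behind the fork and the jaw has closed over it (z of coupon in the frame of seat between -0.004 and 0.005 m and x of coupon in the frame of seat between -0.004 and 0.009 m and y of coupon in the frame of seat between -0.007 and 0.007 m and value of joint jaw below 0.18 rad), for 0.2 s.
At the end, for the whole second after the job is handed in: For the last second: still gripping the stick; carriage still, pointer within 5 mm of the mark, pulled by the test piece alone (over 4 N), robot not touching carriage or jaw; block within 5 mm of its seat, stick within 0.15 rad of the pull, jaw under 0.08 rad; bystanders moved under 30 mm (x of pointer in the frame of mark between -0.005 and 0.005 m and z of coupon in the frame of seat between -0.004 and 0.005 m and x of coupon in the frame of seat between -0.004 and 0.009 m and y of coupon in the frame of seat between -0.007 and 0.007 m and value of joint jaw below 0.08 rad and angle between the x axis of coupon and the x axis of rig, either way round below 0.15 rad and linear speed of carriage below 0.01 m/s and contact force between the fingers and coupon above 3 N and contact force between coupon and carriage above 4 N and contact force between each of the arm, the fingers and carriage below 1 N and distance of each of offcut, glue, disc from where it was at the start of the episode below 0.03 m); the arm keeps its last pose, push and grip.
It fails at once if the carriage is pulled more than 12 mm past the mark (x of pointer in the frame of mark below -0.012 m).
It fails at once if the robot itself pushes or pulls the carriage or jaw (over 5 N) (contact force between any of the arm, the fingers and carriage above 5 N).
It fails at once if a bystander is moved more than 30 mm (distance of any of offcut, glue, disc from where it was at the start of the episode above 0.03 m).
It also fails if it takes over 51 s, if anything falls off the work surface, if the arm or the gripper's body presses on something with over 40 N, if the wrist force passes 120 N, or if a joint passes its speed limit or range.

## Robot

A 6-joint arm with a two-finger parallel gripper is mounted at the origin on the work surface. World frame = base frame: x ahead of the robot, y to its left, z up, the work surface at z = 0. Lengths are in mm, angles in rad, forces in N, time in s.
With the tool pointing down it reaches from about 375 to 975 mm from the base axis. Payload 3.8 kg.
Tool frame: the origin (TCP) lies between the finger pads; the fingertips stand 22 mm ahead of it and the grasp point (between the pads) lies 3 mm ahead of it; z points along the fingers, y is the line along which they close (so a half turn about z gives the same grasp; the last joint's range is limited). The gripper opens to 88 mm and grips with 3 to 60 N. Pads are 18 mm wide; open, the fingers measure 123 mm over their backs; the gripper's body (75 mm by 187 mm) begins 45 mm behind the grasp point.
Start: joints at [1.064, 0.264, 1.604, -0, 1.274, -0.037], TCP at [305.575, 601.866, 237.406] pointing down, gripper open.
Joint ranges: [-2.63, 2.63], [-0.94, 2.18], [0.31, 2.57], [-1.31, 4.45], [0, 2.66], [-2.55, 2.55]. Speed limits (rad/s): [2.57, 2.57, 3.14, 3.14, 3.14, 3.14].

## Interface

Orientations are given as a rotation vector (axis times angle).
In Python, from station import r gives the robot as it stands.
- The arm moves only by the tool apply_moves, never from a script. Its argument "rows" is a list of rows, each a list of 5 numbers: the shift along the world's x, y, z normalised to -1 to 1, where 1 is 20 cm, then the turn about the world's z normalised to -1 to 1, where 1 is pi rad, then the opening, from -1 (shut) to 1 (fully open). In form: [[x, y, z, spin, fingers], ...]. A call has 1 to 8 rows; each row is the pose to reach, as a shift and turn from the pose commanded when the call began, turning the shorter way round; what a row does not reach only later rows make up. A row lasts 1/12 s, in which the tool goes at most 41.7 mm and 7.16 degrees, less where a joint would pass 70% of its speed; a pose out of reach is approached as far as the arm can. A call with a number of a shift or a turn outside -1 to 1 is refused whole. A call with a gripper value outside its range is refused whole. The fingers move at their own pace and stop on an object; "newtons" is the grip in N (left out, the last holds). Time passes only in rows, so rows that repeat a pose let the fingers close. It gives the time, the measured TCP pose, the force, the opening and the grip force at its end, in the units of the state.
- r.state(): the state, without advancing time (a new reading comes with each control period).
- r.snapshot(name): name is "scene" or "top" or "wrist"; returns the picture (480x640x3 uint8, red, green, blue); there is no depth.
- r.get_calibration(name): a dict with "fx", "fy", "cx", "cy" (pixels), "D" ([k1, k2, p1, p2, k3] as OpenCV has them; the pictures are not rectified), "world_from_camera" (4x4, takes a point from camera to world coordinates). Camera axes: x right, y up, looking along -z (the intrinsics and any distortion apply to the point x, -y, -z); pixel columns grow to the right and rows downward; lengths in mm; the calibration is good to about 2 mm. A picture is of the moment at which its call begins: read the wrist's pose just before it. get_calibration takes no time and is no camera call; for the wrist camera it gives the pose at the moment of the call.
- r.job_done(): hands the job in; it is judged then, once.
The state is a dict: "time": time; "joints": joint angles; "joint_velocities": joint speeds; "joint_torque": joint torques, N m; "position": TCP position; "tcp_rot": TCP orientation; "ft_force": force on the tool from outside, world axes, zero at the start; "wrist_torque": the same for the moment, N m; "finger_gap": finger opening in mm; "grip_force": force on a finger pad.
Only numpy, scipy, OpenCV 4.12 (cv2) and the standard library are available. Lean on these libraries where they do the work, as an engineer would, in place of code of your own. Each camera call takes 0.05 s, during which the arm holds its last target. There are 200 camera calls.

## Working session

There is one attempt and no reset: what is moved stays moved. The work goes in short steps, Python scripts to look and compute and a tool call to move; the robot and the scene stay as the last step left them, time stands still between calls to the robot, and variables do not carry over. Pictures are saved under pics/ and viewed, at most 10 in all, crops included, and the job is handed in when it is done.

Besides the shell and the picture viewer there is one more tool, called after "Request:" as a command line: name --pt "numbers of a row" for each row, then --argument value for the rest. apply_moves: Moves the arm, as the interface text tells. Its arguments: {"type":"object","properties":{"rows":{"type":"array"},"newtons":{"type":"number"}},"required":["rows"]}

```bash
mkdir -p pics
cat > h.py <<'E'
import numpy as np, cv2
from station import r
def save(n,f):
    c=r.get_calibration(n); im=r.snapshot(n); cv2.imwrite(f'pics/{f}.png',cv2.cvtColor(im,cv2.COLOR_RGB2BGR)); np.save(f'pics/{f}.npy',c,allow_pickle=True); return im,c
def load(f): return np.load(f'pics/{f}.npy',allow_pickle=True).item()
def ray(c,uv):
    K=np.array([[c['fx'],0,c['cx']],[0,c['fy'],c['cy']],[0,0,1.]])
    p=cv2.undistortPoints(np.array([[uv]],float),K,np.array(c['D'],float))[0,0]
    T=np.array(c['world_from_camera']); return T[:3,3],T[:3,:3]@np.array([p[0],-p[1],-1])
def atz(c,uv,z):
    o,d=ray(c,uv); return o+d*(z-o[2])/d[2]
def tri(*cu):
    A=np.zeros((3,3));b=np.zeros(3)
    for c,uv in cu:
        o,d=ray(c,uv);d=d/np.linalg.norm(d);P=np.eye(3)-np.outer(d,d);A+=P;b+=P@o
    x=np.linalg.solve(A,b); 
    return x,[np.linalg.norm(np.cross(x-ray(c,uv)[0],ray(c,uv)[1]/np.linalg.norm(ray(c,uv)[1]))) for c,uv in cu]
def proj(c,P):
    K=np.array([[c['fx'],0,c['cx']],[0,c['fy'],c['cy']],[0,0,1.]]);T=np.linalg.inv(np.array(c['world_from_camera']))
    q=T[:3,:3]@np.array(P,float)+T[:3,3]; return cv2.projectPoints(np.array([[[q[0],-q[1],-q[2]]]]),np.zeros(3),np.zeros(3),K,np.array(c['D'],float))[0][0,0]
E
python3 - <<'E'
from h import *
for n in('top','scene'):
    im,c=save(n,n+'0'); print(c)
print(r.state())
E
```

```text
{'fx': 480.07587720440023, 'fy': 480.07587720440023, 'cx': 322.32146215225544, 'cy': 233.99686719499277, 'D': array([0.04501915, 0.        , 0.        , 0.        , 0.        ]), 'world_from_camera': array([[ 8.33280794e-02,  9.74854002e-01, -2.06678751e-01,
         3.05172173e+02],
       [-9.96508355e-01,  8.04230967e-02, -2.24326384e-02,
        -3.00471089e+01],
       [-5.24680214e-03,  2.07826371e-01,  9.78151660e-01,
         1.15432374e+03],
       [ 0.00000000e+00,  0.00000000e+00,  0.00000000e+00,
         1.00000000e+00]])}
{'fx': 459.6567165575815, 'fy': 459.6567165575815, 'cx': 324.5976821525849, 'cy': 237.5827291787313, 'D': array([-0.07798715,  0.        ,  0.        ,  0.        ,  0.        ]), 'world_from_camera': array([[ 4.21705333e-01, -6.99772567e-01,  5.76613360e-01,
         1.10719258e+03],
       [ 9.06521694e-01,  3.11649968e-01, -2.84767829e-01,
        -2.87360730e+02],
       [ 1.95711794e-02,  6.42800632e-01,  7.65783466e-01,
         8.59255592e+02],
       [ 0.00000000e+00,  0.00000000e+00,  0.00000000e+00,
         1.00000000e+00]])}
{'time': 0.1, 'joints': array([ 1.06408021e+00,  2.64634910e-01,  1.60523736e+00, -6.94038643e-06,
        1.27370906e+00, -3.68819171e-02]), 'joint_velocities': array([ 0.00048549, -0.00165507, -0.00243409,  0.00018581, -0.00140987,
       -0.00055   ]), 'joint_torque': array([ 6.59699026e-05, -5.03620577e+01, -3.58070719e+01,  7.31021189e-02,
        2.33659870e-02, -7.14479143e-05]), 'position': array([305.27608979, 601.29514624, 236.24147354]), 'tcp_rot': array([-7.31118292e-01, -3.05479088e+00,  3.01141111e-03]), 'ft_force': array([-0.11764598,  0.97338032,  0.93117906]), 'wrist_torque': array([-0.0057208 , -0.00887924, -0.05252568]), 'grip_force': 0.0, 'finger_gap': 88.46958790331973}
```

View pics/top0.png

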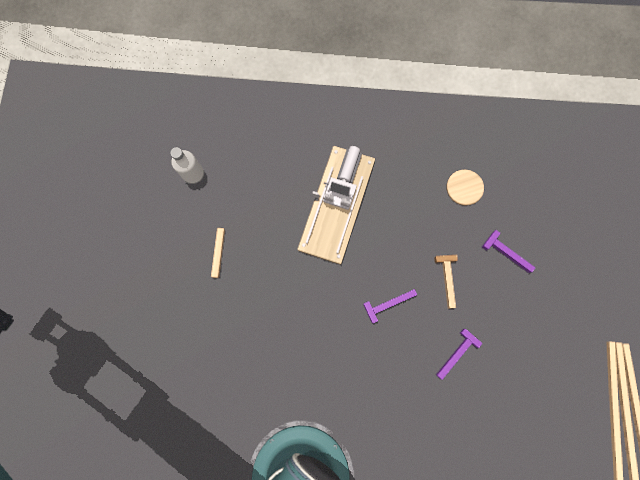

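View pics/scene0.png

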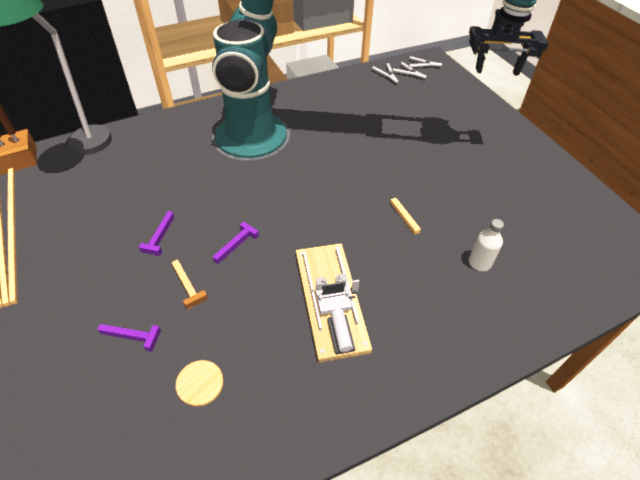

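The top picture shows the wooden T with a brown block at (446,258) and its stick end at (451,307). Purple look-alikes are at (390,305), (508,250) and (460,352), and the plain offcut is at (217,253). Only the wooden T fits "wooden, with cross block". I'll confirm it with enlarged crops.

Run:
```python
from h import *
t=cv2.imread('pics/top0.png');s=cv2.imread('pics/scene0.png')
def cr(im,u,v,w,h,k): return cv2.resize(im[v:v+h,u:u+w],None,fx=k,fy=k,interpolation=cv2.INTER_CUBIC)
a=cr(t,426,243,50,75,4); b=cr(t,290,140,100,130,4)  # 200x300, 400x520
c=cr(s,155,245,65,75,4)
o=np.zeros((600,800,3),np.uint8); o[:300,:200]=a; o[300:600,:260]=c; 
d=cr(s,290,235,90,130,4); o[:520,270:270+360]=d[:,:360]; 
cv2.imwrite('pics/crop0.png',o)
T=load('top0');S=load('scene0')
for n,uv,z in(('block',(446,258),20),('end',(451,307),20),('rigA',(336,147),18),('rigB',(375,157),18),('rigC',(341,263),18),('rigD',(299,250),18)):print(n,atz(T,uv,z).round(1))
for n,uv,z in(('block',(195,299),20),('end',(176,263),20)):print(n,atz(S,uv,z).round(1))
```

```text
block [ 510.9 -302.2   20. ]
end [ 396.4 -317.    20. ]
rigA [770.8 -19.6  18. ]
rigB [ 752.1 -118.8   18. ]
rigC [478.4 -54.3  18. ]
rigD [501.5  48.6  18. ]
block [ 518.1 -301.8   20. ]
end [ 406.  -316.6   20. ]
```

View pics/crop0.png

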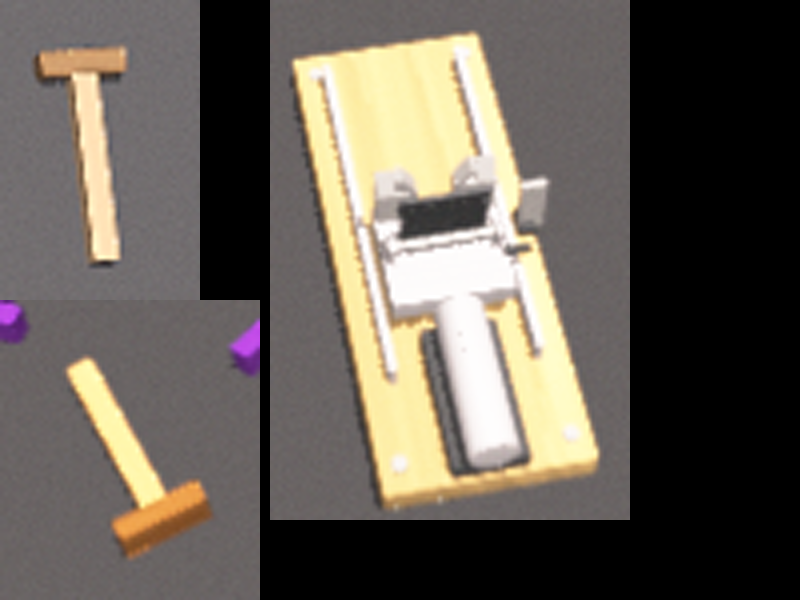

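Confirmed: a pale wooden stick with a brown cross block. Rig yaw is about -14° and coupon yaw about +7°. I'm moving the wrist over it.

Request:
apply_moves --pt "0.15 -0.18 0 -0.032 1" --pt "0.3 -0.36 0 -0.065 1" --pt "0.45 -0.55 0 -0.1 1" --pt "0.6 -0.73 0 -0.13 1" --pt "0.75 -0.91 0 -0.162 1" --pt "0.75 -0.91 0 -0.162 1"

```text
time: 0.6
position: [457.2, 416.7, 236.9]
tcp_rot: [1.484, 2.768, -0.002]
ft_force: [0.1, -0.9, -0.3]
finger_gap: 88.2
grip_force: 0.0
```

Request:
apply_moves --pt "0.05 -0.18 0 -0.032 1" --pt "0.1 -0.36 0 -0.065 1" --pt "0.15 -0.55 0 -0.1 1" --pt "0.2 -0.73 0 -0.13 1" --pt "0.25 -0.91 0 -0.162 1"

```text
time: 1.02
position: [505.4, 235.9, 236.9]
tcp_rot: [-2.132, -2.307, 0.001]
ft_force: [1.1, -0.2, -0.4]
finger_gap: 88.0
grip_force: 0.0
```

Request:
apply_moves --pt "0 -0.18 0 -0.032 1" --pt "0 -0.36 0 -0.065 1" --pt "0 -0.55 0 -0.1 1" --pt "0 -0.73 0 -0.13 1" --pt "0 -0.91 0 -0.162 1"

```text
time: 1.43
position: [504.9, 54.1, 237.0]
tcp_rot: [-2.644, -1.696, 0.001]
ft_force: [0.5, 0.0, -0.4]
finger_gap: 88.4
grip_force: 0.0
```

Request:
apply_moves --pt "0 -0.18 0 -0.032 1" --pt "0 -0.36 0 -0.065 1" --pt "0 -0.55 0 -0.1 1" --pt "0 -0.73 0 -0.13 1" --pt "0 -0.91 0 -0.162 1"

```text
time: 1.85
position: [504.9, -127.8, 237.1]
tcp_rot: [-2.986, -0.975, 0.001]
ft_force: [0.7, -0.3, -0.5]
finger_gap: 88.1
grip_force: 0.0
```

Request:
apply_moves --pt "-0.05 -0.18 0 -0.032 1" --pt "-0.1 -0.36 0 -0.065 1" --pt "-0.15 -0.55 0 -0.1 1" --pt "-0.2 -0.73 0 -0.13 1" --pt "-0.25 -0.91 0 -0.162 1" --pt "-0.25 -0.91 0 -0.162 1"

```text
time: 2.35
position: [453.5, -313.6, 237.0]
tcp_rot: [3.133, 0.186, -0.002]
ft_force: [-0.5, -0.2, -0.0]
finger_gap: 88.3
grip_force: 0.0
```

Run:
```python
from h import *
s=r.state();print(s['time'],s['position'],s['tcp_rot'],s['joints'])
im,c=save('wrist','w1');print(c['world_from_camera'],c['D'])
```

```text
2.35 [ 453.50382479 -313.60990042  237.01759391] [ 3.13344685e+00  1.85544478e-01 -2.14003222e-03] [-0.64838995  0.03025631  1.87087257 -0.00307183  1.23977487  0.80511352]
[[ 1.18666657e-01  9.53437589e-01  2.77263391e-01  5.24912307e+02]
 [-9.92928236e-01  1.12981975e-01  3.64498629e-02 -3.05005418e+02]
 [ 3.42690397e-03 -2.79628033e-01  9.60102296e-01  3.84208835e+02]
 [ 0.00000000e+00  0.00000000e+00  0.00000000e+00  1.00000000e+00]] [-0.04078295  0.          0.          0.          0.        ]
```

View pics/w1.png

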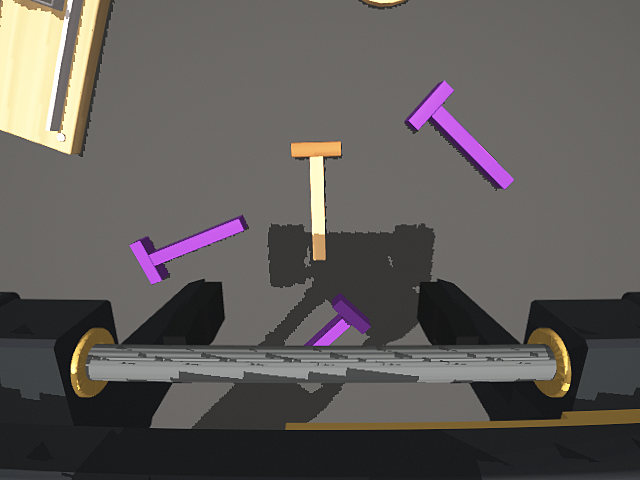

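The wrist view shows the wooden T: block centre at about (316,149), stick down to (320,260), with purple Ts around it and the rig at upper left. Next I segment it in both views.

```bash
cat >> h.py <<'E'
def seg(im,box):
    u0,v0,u1,v1=box; h=cv2.cvtColor(im,cv2.COLOR_BGR2HSV); m=np.zeros(h.shape[:2],np.uint8)
    q=((h[...,0]>4)&(h[...,0]<30)&(h[...,1]>70)&(h[...,2]>70))
    m[v0:v1,u0:u1]=q[v0:v1,u0:u1]*255; return m,h
E
python3 - <<'E'
from h import *
T=load('top0');W=load('w1')
pts={}
for f,box,c in(('w1',(280,130,350,275),W),('top0',(430,248,465,315),T)):
    im=cv2.imread(f'pics/{f}.png');m,h=seg(im,box)
    ys,xs=np.nonzero(m);wid=m.astype(bool).sum(1);
    rows=[y for y in range(480) if wid[y]>0]
    print(f,[(y,int(xs[ys==y].min()),int(xs[ys==y].max()),h[y,int(xs[ys==y].mean())].tolist()) for y in rows[::2]])
E
```

```text
w1 [(141, 325, 340, [11, 102, 147]), (143, 291, 340, [16, 154, 247]), (145, 291, 340, [17, 147, 243]), (147, 291, 340, [17, 146, 244]), (149, 291, 340, [17, 146, 245]), (151, 291, 340, [17, 146, 243]), (153, 291, 340, [15, 156, 229]), (155, 291, 340, [14, 166, 210]), (157, 292, 309, [11, 91, 76]), (159, 309, 323, [28, 51, 255]), (161, 309, 323, [28, 52, 255]), (163, 309, 323, [28, 54, 255]), (165, 309, 323, [28, 53, 255]), (167, 309, 323, [28, 53, 255]), (169, 323, 323, [16, 134, 238]), (171, 323, 323, [16, 135, 248]), (173, 323, 323, [17, 131, 254]), (175, 323, 323, [18, 123, 255]), (179, 310, 310, [24, 94, 255]), (181, 310, 310, [21, 107, 255]), (183, 310, 310, [16, 117, 247]), (185, 310, 310, [15, 119, 202]), (187, 310, 310, [14, 119, 188]), (189, 310, 310, [15, 118, 179]), (191, 310, 310, [12, 102, 123]), (193, 310, 310, [12, 94, 119]), (195, 310, 310, [12, 89, 114]), (197, 310, 310, [13, 94, 109]), (199, 324, 324, [13, 129, 105]), (201, 324, 324, [14, 135, 108]), (203, 324, 324, [14, 136, 114]), (205, 324, 324, [14, 133, 128]), (207, 311, 324, [28, 53, 255]), (209, 311, 324, [28
[... 933 characters left out ...]
5, 443, 450, [18, 72, 255]), (267, 443, 450, [19, 70, 255]), (269, 443, 449, [20, 67, 255]), (271, 444, 451, [18, 75, 255]), (273, 444, 451, [18, 73, 255]), (275, 444, 450, [19, 71, 255]), (277, 444, 452, [18, 73, 255]), (279, 445, 452, [18, 72, 255]), (281, 445, 452, [19, 69, 255]), (283, 445, 452, [19, 68, 255]), (285, 445, 451, [20, 67, 255]), (287, 445, 453, [20, 66, 255]), (289, 446, 453, [19, 69, 255]), (291, 446, 453, [19, 67, 255]), (293, 446, 452, [18, 76, 255]), (295, 446, 454, [21, 62, 255]), (297, 447, 454, [19, 70, 255]), (299, 447, 454, [20, 67, 255]), (301, 447, 454, [21, 62, 255]), (303, 447, 453, [22, 56, 255]), (305, 448, 455, [18, 72, 255]), (307, 448, 455, [23, 62, 255])]
```

Run:
```python
from h import *
T=load('top0');W=load('w1')
print(tri((W,(319.3,260.5)),(T,(452,308.5))))
print(tri((W,(291,142)),(T,(435.3,254.8))), tri((W,(341,157)),(T,(457.5,261.5))))
for n,uv in(('s165',(316.6,165)),('s250',(319.4,250)),('end',(319.4,260.5)),('bl',(291,142)),('br',(341,142)),('fl',(291,157)),('fr',(341,157))):print(n,atz(W,uv,20).round(1))
```

```text
(array([ 393.20180404, -320.42483052,   17.13677308]), [np.float64(0.3831860340119492), np.float64(0.3831860340119615)])
(array([ 515.40889521, -277.41497026,   20.28749752]), [np.float64(1.2382742040013337), np.float64(1.2382742040014263)]) (array([ 505.40075889, -329.75969725,   17.64228043]), [np.float64(0.43140478992490294), np.float64(0.4314047899248548)])
s165 [ 495.1 -305.9   20. ]
s250 [ 406.  -319.3   20. ]
end [ 394.1 -320.8   20. ]
bl [ 514.4 -278.1   20. ]
br [ 520.3 -327.3   20. ]
fl [ 499.9 -279.6   20. ]
fr [ 505.8 -329.3   20. ]
```

Request:
apply_moves --pt "0.025 0.013 -0.2 0.007 0" --pt "0.025 0.013 -0.4 0.007 0" --pt "0.025 0.013 -0.6 0.007 0" --pt "0.025 0.013 -0.75 0.007 0" --pt "0.025 0.013 -0.85 0.007 0" --pt "0.025 0.013 -0.85 0.007 0" --pt "0.025 0.013 -0.85 0.007 0" --newtons 60

```text
time: 2.98
position: [459.8, -303.6, 66.1]
tcp_rot: [-3.13, -0.237, 0.004]
ft_force: [0.2, -0.1, 0.6]
finger_gap: 44.7
grip_force: 0.0
```

Run:
```python
from h import *
s=r.state();print(s['time'],s['position'],s['tcp_rot'],s['ft_force'])
W,c=save('wrist','w2')
s=r.state();print(s['time'],s['position'])
im=cv2.imread('pics/w2.png')
```

```text
2.9833 [ 459.83036641 -303.63423124   66.11798229] [-3.12991786 -0.23667021  0.00426343] [ 0.18054922 -0.10143256  0.59384403]
3.0333 [ 461.19598459 -304.83415032   67.93841934]
```

View pics/w2.png

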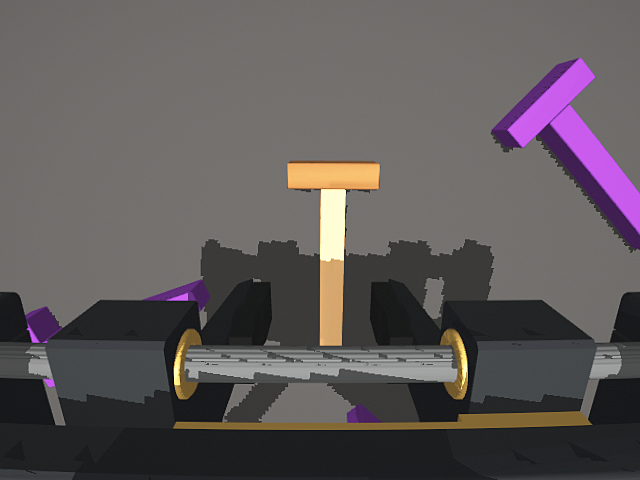

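Run:
```python
from h import *
c=load('w2')
for n,uv in(('fl',(288,189)),('fr',(380,189)),('s200',(333,200)),('s340',(331.3,340)),):print(n,atz(c,uv,20).round(1))
c1=load('w1');print(tri((c,(380,189)),(c1,(341,157))),tri((c,(288,189)),(c1,(291,157))))
s=r.state();print(s['position'],s['tcp_rot'])
```

```text
fl [ 499.9 -280.    20. ]
fr [ 507.5 -329.5   20. ]
s200 [ 497.6 -305.1   20. ]
s340 [ 411.1 -318.2   20. ]
(array([ 506.22411281, -330.00837314,   14.95724763]), [np.float64(0.7886399921326597), np.float64(0.7886399921325525)]) (array([ 499.86235224, -279.73153505,   19.63198446]), [np.float64(0.2055698849078902), np.float64(0.20556988490788136)])
[ 461.19598459 -304.83415032   67.93841934] [-3.13248053e+00 -2.36356808e-01 -2.78508420e-04]
```

Request:
apply_moves --pt "-0.007 -0.03 0 0 0" --pt "-0.007 -0.03 -0.1 0 0" --pt "-0.007 -0.03 -0.17 0 0" --pt "-0.007 -0.03 -0.21 0 0" --pt "-0.007 -0.03 -0.21 0 0" --pt "-0.007 -0.03 -0.21 0 -1" --pt "-0.007 -0.03 -0.21 0 -1" --pt "-0.007 -0.03 -0.21 0 -1" --newtons 60

```text
time: 3.7
position: [460.1, -312.3, 26.8]
tcp_rot: [3.131, 0.234, 0.003]
ft_force: [-0.4, 0.3, -0.3]
finger_gap: 26.2
grip_force: 0.0
```

Request:
apply_moves --pt "0 0 0 0 -1" --pt "0 0 0 0 -1" --pt "0 0 0 0 -1" --pt "0 0 0 0 -1" --pt "0 0 0 0 -1"

```text
time: 4.12
position: [459.2, -311.5, 25.5]
tcp_rot: [3.133, 0.234, 0.0]
ft_force: [0.0, -0.3, 0.1]
finger_gap: 0.3
grip_force: 0.0
```

Run:
```python
from h import *
s=r.state();print(s)
im,c=save('wrist','w3')
```

```text
{'time': 4.1167, 'joints': array([-6.41017006e-01,  2.64140672e-01,  2.03757911e+00, -4.60684790e-07,
        8.39857826e-01,  7.80650753e-01]), 'joint_velocities': array([-0.00082383, -0.00014424,  0.00252014, -0.00045273, -0.0006527 ,
       -0.00249853]), 'joint_torque': array([-1.24210135e-03, -4.23957610e+01, -2.78810585e+01,  4.84843261e-02,
       -4.54213726e-02, -1.30034136e-04]), 'position': array([ 459.16507486, -311.52783947,   25.45498391]), 'tcp_rot': array([3.13285319e+00, 2.34033328e-01, 1.74887812e-05]), 'ft_force': array([ 0.02153817, -0.32969462,  0.13954666]), 'wrist_torque': array([-0.0210202 ,  0.09522071, -0.00922659]), 'grip_force': 0.0, 'finger_gap': 0.2944263358341361}
```

View pics/w3.png

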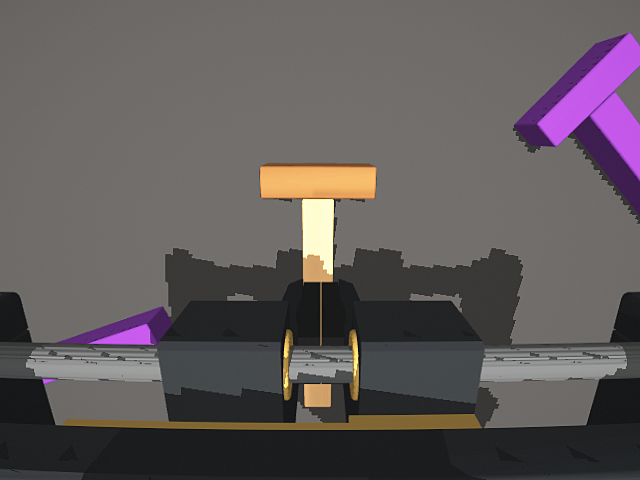

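The fingers closed to 0.3 mm. The stick runs on at (318,270) above and (318,400) below them, so they closed over it. I'll check how high the fingertips really are.

Run:
```python
from h import *
c=load('w3');s=r.state();p=s['position']
a=np.radians(8.6);n=np.array([np.cos(a),np.sin(a),0])
for k in(0,9):
  for uv in((306,282),(335,282),(321,282)):
    o,d=ray(c,uv); q=o+d*((p+k*n-o)@n)/(d@n); print(k,uv,q.round(1))
for uv in((303,199),(333.5,199),(260,198),(376,198),(305,406),(331,406)):print(uv,atz(c,uv,20).round(1))
print(proj(c,p+9*n-[0,0,22]),proj(c,p+9*n))
# same in w2: fingertips
```

```text
0 (306, 282) [ 458.1 -304.7    5.7]
0 (335, 282) [ 460.3 -319.3    5.7]
0 (321, 282) [ 459.3 -312.3    5.7]
9 (306, 282) [ 467.2 -304.3   26.6]
9 (335, 282) [ 469.1 -317.    26.6]
9 (321, 282) [ 468.2 -310.9   26.6]
(303, 199) [ 502.6 -297.8   20. ]
(333.5, 199) [ 504.5 -310.8   20. ]
(260, 198) [ 500.2 -279.3   20. ]
(376, 198) [ 507.7 -329.    20. ]
(305, 406) [ 394.6 -313.6   20. ]
(331, 406) [ 396.6 -327.    20. ]
[319.4961176  263.76131284] [319.41360839 280.90021226]
```

The image puts the visible tips at about TCP height, so the stated 22 mm fingertip offset does not hold. I'll open and descend in small steps while watching the force.

Request:
apply_moves --pt "0 0 0 0 -0.3" --pt "0 0 0 0 -0.3" --pt "0 0 0 0 -0.3" --pt "0 0 0 0 -0.3" --pt "0 0 -0.03 0 -0.3" --pt "0 0 -0.06 0 -0.3" --pt "0 0 -0.07 0 -0.3" --pt "0 0 -0.07 0 -0.3"

```text
time: 4.83
position: [458.3, -310.9, 10.1]
tcp_rot: [-3.131, -0.234, 0.003]
ft_force: [-0.2, 0.0, -0.6]
finger_gap: 30.9
grip_force: 0.0
```

Request:
apply_moves --pt "0 0 0 0 -1" --pt "0 0 0 0 -1" --pt "0 0 0 0 -1" --pt "0 0 0 0 -1" --pt "0 0 0 0 -1" --pt "0 0 0 0 -1"

```text
time: 5.33
position: [459.2, -311.6, 11.5]
tcp_rot: [3.133, 0.234, 0.0]
ft_force: [-0.2, -0.2, -0.8]
finger_gap: 12.8
grip_force: 60.0
```

Request:
apply_moves --pt "0 0 0 0 -0.3" --pt "0 0 0 0 -0.3" --pt "0 0 0 0 -0.3" --pt "0 0 -0.02 0 -0.3" --pt "0 0 -0.03 0 -0.3" --pt "0 0 -0.04 0 -0.3" --pt "0 0 -0.04 0 -0.3" --pt "0 0 -0.04 0 -0.3"

```text
time: 6.0
position: [458.9, -311.4, 3.1]
tcp_rot: [-3.132, -0.234, 0.001]
ft_force: [-0.3, -0.3, -0.1]
finger_gap: 30.5
grip_force: 0.0
```

Request:
apply_moves --pt "0 0 0 0 -1" --pt "0 0 0 0 -1" --pt "0 0 0 0 -1" --pt "0 0 0 0 -1" --pt "0 0 0 0 -1" --pt "0 0 0 0 -1"

```text
time: 6.5
position: [459.3, -311.6, 3.5]
tcp_rot: [3.133, 0.234, 0.0]
ft_force: [0.3, 0.1, 0.1]
finger_gap: 13.5
grip_force: 60.0
```

Run:
```python
from h import *
s=r.state();print(s['position'],s['tcp_rot'],s['ft_force'],s['finger_gap'])
im,c=save('wrist','w4')
```

```text
[ 459.27629804 -311.60061483    3.51363466] [3.13272708e+00 2.33935005e-01 3.20046962e-04] [0.29004691 0.06653772 0.07234198] 13.459334422063447
```

View pics/w4.png

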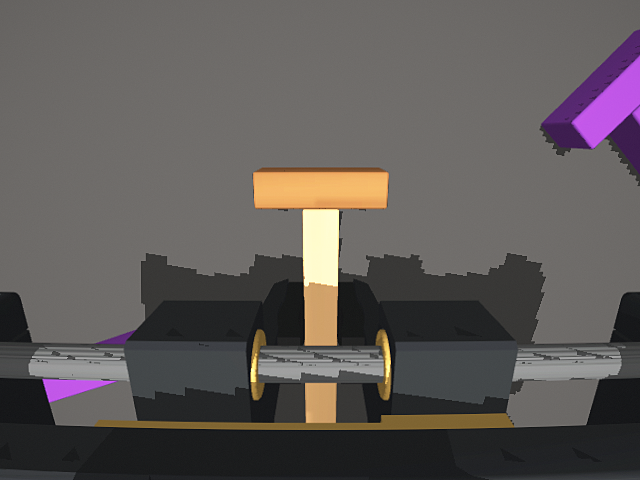

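Grip is good: block front edge at (254..388,208), stick between the pads. Lifting, then carrying it to just short of the rig.

Request:
apply_moves --pt "0 0 0.1 0 -1" --pt "0 0 0.25 0 -1" --pt "0 0 0.42 0 -1" --pt "0 0 0.58 0 -1" --pt "0 0 0.63 0 -1" --pt "0 0 0.63 0 -1"

```text
time: 7.05
position: [461.5, -313.2, 133.2]
tcp_rot: [3.128, 0.234, 0.009]
ft_force: [-0.6, -0.1, -1.0]
finger_gap: 13.7
grip_force: 60.0
```

Request:
apply_moves --pt "0.03 0.12 0 -0.016 -1" --pt "0.06 0.27 0 -0.032 -1" --pt "0.09 0.42 0 -0.05 -1" --pt "0.12 0.57 0 -0.067 -1" --pt "0.15 0.72 0 -0.09 -1" --pt "0.18 0.87 0 -0.11 -1" --pt "0.2 1 0 -0.124 -1"

```text
time: 7.63
position: [497.6, -109.3, 126.6]
tcp_rot: [-3.117, 0.381, 0.006]
ft_force: [0.1, -0.1, -0.6]
finger_gap: 13.3
grip_force: 60.0
```

Request:
apply_moves --pt "0 0.15 0 0 -1" --pt "0 0.3 0 0 -1" --pt "0 0.42 0 0 -1" --pt "0 0.51 0 0 -1" --pt "0 0.53 0 0 -1" --pt "0 0.53 0 0 -1" --pt "0 0.53 0 0 -1"

```text
time: 8.22
position: [498.2, -5.8, 127.9]
tcp_rot: [3.118, -0.376, -0.004]
ft_force: [-0.1, -0.4, -1.4]
finger_gap: 13.4
grip_force: 60.0
```

Run:
```python
from h import *
s=r.state();print(s['position'],s['tcp_rot'],s['ft_force'],s['finger_gap'])
im,c=save('wrist','w5')
T,_=save('top','top5')
s=r.state();print(s['time'],s['position'],s['joints'])
save('scene','scene5')
im=cv2.imread('pics/w5.png');t=cv2.imread('pics/top5.png')
o=np.zeros((600,800,3),np.uint8);o[:480,:640]=im
cv2.imwrite('pics/v5.png',o[:480,:640])
```

```text
[498.23199128  -5.81630732 127.91039127] [ 3.1184139  -0.3755576  -0.00377891] [-0.14837468 -0.41907001 -1.44234898] 13.381371401577965
8.3167 [498.79705505  -6.47315384 128.65324531] [-6.26453443e-02  2.80194245e-02  2.08497967e+00 -4.56229730e-04
  1.02973540e+00  1.74970156e+00]
```

View pics/v5.png

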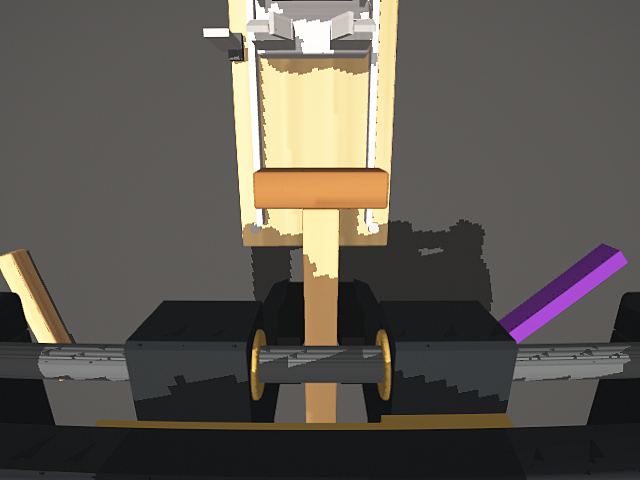

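The block sits at the same pixels as before, so the stick has not slipped. The tester shows at the top: fork posts near (268,30) and (348,30), index near (218,33). I'll move forward for two views of it.

Request:
apply_moves --pt "0.1 -0.025 0.05 0 -1" --pt "0.2 -0.05 0.1 0 -1" --pt "0.267 -0.065 0.1 0 -1" --pt "0.267 -0.065 0.1 0 -1" --pt "0.267 -0.065 0.1 0 -1" --pt "0.267 -0.065 0.1 0 -1"

```text
time: 8.87
position: [551.3, -19.0, 148.6]
tcp_rot: [3.119, -0.378, -0.003]
ft_force: [0.0, 0.1, -0.3]
finger_gap: 13.3
grip_force: 60.0
```

Run:
```python
from h import *
s=r.state();print(s['position'],s['tcp_rot']);save('wrist','wA')
```

```text
[551.34400693 -19.03013861 148.62768443] [ 3.11865386 -0.37843631 -0.00336268]
```

Request:
apply_moves --pt "0.03 0.12 0 0 -1" --pt "0.06 0.25 0 0 -1" --pt "0.083 0.34 0 0 -1" --pt "0.083 0.34 0 0 -1" --pt "0.083 0.34 0 0 -1" --pt "0.083 0.34 0 0 -1"

```text
time: 9.42
position: [568.2, 49.1, 149.0]
tcp_rot: [3.118, -0.376, -0.002]
ft_force: [0.6, 0.1, -0.6]
finger_gap: 13.1
grip_force: 60.0
```

Run:
```python
from h import *
s=r.state();print(s['position'],s['tcp_rot'],s['time']);save('wrist','wB')
a=cv2.imread('pics/wA.png')[0:220,190:430];b=cv2.imread('pics/wB.png')[0:220,280:520]
t=cv2.resize(np.hstack([a,b]),None,fx=1.66,fy=2.7,interpolation=cv2.INTER_CUBIC)
t=cv2.resize(np.hstack([a,b]),(800,367),interpolation=cv2.INTER_CUBIC)
cv2.imwrite('pics/mAB.png',t);print(t.shape)
```

```text
[568.1886724   49.09842674 149.01260301] [ 3.11834611e+00 -3.75845000e-01 -1.67008629e-03] 9.4167
(367, 800, 3)
```

View pics/mAB.png

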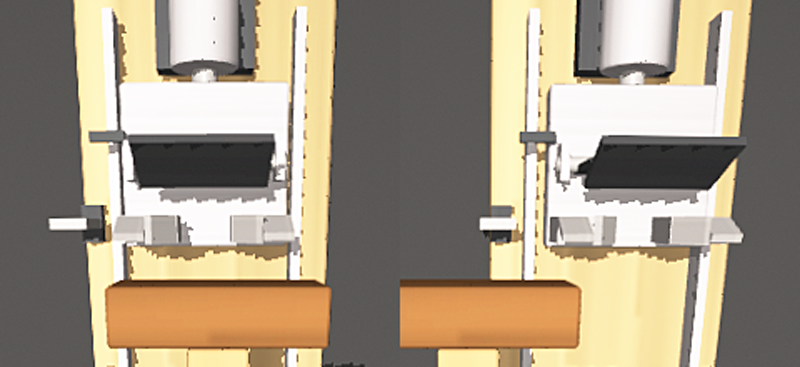

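Left half is view A, right half view B. The jaw plate shows top edge at A (128–275,136) and B (604–746,137), nose edge at A (140–270,187) and B (580–710,187). The posts are at row ~230, the pointer at A (90,137) / B (521,137) and the mark blade at A (50–88,224) / B (481–516,224). Triangulating.

Run:
```python
from h import *
A=load('wA');B=load('wB');k=1.6667
a=lambda x,y:(190+x/k-.2,y/1.668-.2); b=lambda x,y:(280+(x-400)/k-.2,y/1.668-.2)
F={'noseL':((140,187),(580,187)),'noseR':((270,187),(710,187)),'topL':((128,137),(604,137)),'topR':((275,134),(746,137)),
'plBL':((120,84),(549,86)),'plBR':((288,84),(718,86)),'plFL':((115,244),(547,246)),'ptr':((90,136.5),(521,137.5)),'mark':((50,224),(481,224)),'markIn':((86,224),(516,224)),
'postLout':((127,215),(551,217)),'postRout':((289,216),(729,217)),'slotL':((180,217),(602,217)),'slotR':((231,217),(669,217))}
th=np.radians(-13.7);R=np.array([[np.cos(th),np.sin(th)],[-np.sin(th),np.cos(th)]])
for n,(p,q) in F.items():
    P,e=tri((A,a(*p)),(B,b(*q)));print(n,P.round(1),np.round(e[0],2),'rig',(R@(P[:2]-[577.4,-24.2])).round(1))
def side(c,p,q,z):return atz(c,p,z),atz(c,q,z)
for nm,c,f in(('A',A,a),('B',B,b)):
    j=0 if nm=='A' else 1
    for n,z in(('noseL',70),('noseR',70),('topL',97),('topR',97),('plBL',45),('plBR',45),('ptr',56),('mark',56),('plFL',45)):
        P=atz(c,f(*F[n][j]),z);print(nm,n,P.round(1),'rig',(R@(P[:2]-[577.4,-24.2])).round(1))
```

```text
noseL [641.3 -12.   65. ] 0.18 rig [59.2 27. ]
noseR [630.  -58.5  67.1] 0.43 rig [ 59.2 -20.9]
topL [653.7 -15.9  98. ] 0.2 rig [72.1 26.1]
topR [643.7 -60.6  95.8] 0.1 rig [ 73.1 -19.7]
plBL [682.1 -12.2  40.7] 0.18 rig [98.9 36.5]
plBR [666.1 -75.6  45. ] 0.29 rig [ 98.3 -28.9]
plFL [623.4   3.6  60.5] 0.27 rig [38.1 37.9]
ptr [665.2   3.6  48.4] 0.09 rig [78.7 47.8]
mark [637.1  26.5  57.3] 0.0 rig [46.  63.4]
markIn [633.9  13.2  55.8] 0.06 rig [46.  49.7]
postLout [633.4  -2.   46.6] 0.25 rig [49.1 34.8]
postRout [618.2 -62.7  70.5] 0.24 rig [ 48.8 -27.7]
slotL [628.  -22.5  44.3] 0.23 rig [48.7 13.6]
slotR [623.  -42.1  66.6] 0.32 rig [48.5 -6.6]
A noseL [640.7 -12.5  70. ] rig [58.7 26.3]
A noseR [629.5 -58.1  70. ] rig [ 58.6 -20.6]
A topL [653.6 -15.8  97. ] rig [72.  26.2]
A topR [643.5 -60.5  97. ] rig [ 72.8 -19.6]
A plBL [681.3 -12.6  45. ] rig [98.2 35.9]
A plBR [665.8 -75.5  45. ] rig [ 98.  -28.9]
A ptr [663.9   2.3  56. ] rig [77.8 46.3]
A mark [637.2  26.8  56. ] rig [46.  63.7]
A plFL [623.9   6.1  45. ] rig [37.9 40.5]
B noseL [641.4 -11.1  70. ] rig [59.1 27.9]
B noseR [630.5 -57.4  70. ] rig [ 59.5 -19.7]
B topL [653.9 -16.2  97. ] rig [72.4 25.9]
B topR [643.8 -60.1  97. ] rig [ 73.  -19.2]
B plBL [681.2 -11.4  45. ] rig [97.8 37.1]
B plBR [666.3 -75.7  45. ] rig [ 98.6 -29. ]
B ptr [664.3   4.5  56. ] rig [77.6 48.4]
B mark [637.1  26.4  56. ] rig [46.  63.3]
B plFL [622.2   1.8  45. ] rig [37.4 35.8]
```

Run:
```python
from h import *
for f,z,ps in(('w4',20,((253.5,208),(388,208),(320.5,230))),('wA',165.1,((253.5,208),(388.2,208))),('w5',144.9,((253.5,208),(388.2,208)))):
    c=load(f);T=np.array(c['world_from_camera'])
    P=[atz(c,p,z) for p in ps];print(f,[p.round(1) for p in P],np.linalg.norm(P[0]-P[1]))
    tcp={'w4':[459.28,-311.6],'wA':[551.34,-19.03],'w5':[498.23,-5.82]}[f];th=np.radians({'w4':8.55,'wA':-13.84,'w5':-13.75}[f])
    R=np.array([[np.cos(th),np.sin(th)],[-np.sin(th),np.cos(th)]])
    m=(P[0]+P[1])[:2]/2;e=(P[0]-P[1])[:2];print('fwd,lat',(R@(m-tcp)).round(2)+[7,0],'blockyaw',np.degrees(np.arctan2(-e[0],e[1])).round(2))
# guides yaw from wA, wB : mark bright line; board edge left
s=r.state();print(s['time'],s['position'],s['tcp_rot'])
# guide edges / board edges fit in wA
A=load('wA');im=cv2.imread('pics/wA.png');hsv=cv2.cvtColor(im,cv2.COLOR_BGR2HSV)
w=((hsv[...,0]>10)&(hsv[...,0]<32)&(hsv[...,1]>50)&(hsv[...,2]>120))
for side in(0,1):
    pts=[]
    for v in list(range(5,75,3))+list(range(100,125,3))+list(range(145,165,3)):
        xs=np.nonzero(w[v,215:420])[0]+215
        if len(xs)>20:
            u=xs.min()-.5 if side==0 else xs.max()+.5;pts.append(atz(A,(u,v),18)[:2])
    pts=np.array(pts);vx,vy,x0,y0=cv2.fitLine(pts.astype(np.float32),cv2.DIST_HUBER,0,.01,.01).ravel();print('edge',np.degrees(np.arctan(vy/vx)),x0,y0,len(pts))
```

```text
w4 [array([ 500.5, -280.5,   20. ]), array([ 508. , -330.3,   20. ]), array([ 495.8, -306.6,   20. ])] 50.32426419834234
fwd,lat [52.41 -0.54] blockyaw 8.57
wA [array([601.5,  -5.9, 165.1]), array([589.5, -54.8, 165.1])] 50.35336981656302
fwd,lat [52.62 -0.46] blockyaw -13.81
w5 [array([548.5,   7.2, 144.9]), array([536.6, -41.5, 144.9])] 50.1601688184017
fwd,lat [52.72 -0.47] blockyaw -13.72
9.4667 [568.32406848  48.84105933 149.09789963] [ 3.11835500e+00 -3.76984021e-01 -1.37038343e-03]
edge -13.465218 666.9234 13.897065 40
edge -13.430929 646.37695 -93.63689 40
```

Request:
apply_moves --pt "0.02 -0.1 0 0 -1" --pt "0.04 -0.22 0 0 -1" --pt "0.06 -0.32 0 0 -1" --pt "0.076 -0.356 0 0 -1" --pt "0.076 -0.356 -0.1 0 -1" --pt "0.076 -0.356 -0.2 0 -1" --pt "0.076 -0.356 -0.225 0 -1" --pt "0.076 -0.356 -0.225 0 -1"

```text
time: 10.13
position: [582.1, -21.8, 102.2]
tcp_rot: [3.119, -0.378, -0.008]
ft_force: [-0.7, 0.6, -0.4]
finger_gap: 13.2
grip_force: 60.0
```

Request:
apply_moves --pt "0 0 0 0 -1" --pt "0 0 0 0 -1" --pt "0 0 0 0 -1" --pt "0 0 0 0 -1"

```text
time: 10.47
position: [585.3, -21.6, 105.7]
tcp_rot: [-3.119, 0.376, -0.003]
ft_force: [0.9, -0.2, 0.0]
finger_gap: 13.5
grip_force: 60.0
```

Run:
```python
from h import *
s=r.state();print(s['position'],s['tcp_rot'],s['ft_force'],s['wrist_torque'],s['time'])
save('wrist','wC');save('scene','sC')
w=cv2.imread('pics/wC.png')[60:360,160:480];b=cv2.imread('pics/sC.png')[200:360,260:400]
o=np.hstack([cv2.resize(w,(427,400)),cv2.resize(b,(350,400),interpolation=cv2.INTER_CUBIC)]);cv2.imwrite('pics/mC.png',o)
```

```text
[585.2649193  -21.60404088 105.71328622] [-3.11884364  0.3763444  -0.0034175 ] [ 0.8890937  -0.17837498  0.00862825] [ 0.07855038  0.21014577 -0.05282128] 10.4667
```

Request:
apply_moves --pt "0 0 -0.03 0 -1" --pt "0 0 -0.06 0 -1" --pt "0 0 -0.09 0 -1" --pt "0 0 -0.11 0 -1" --pt "0 0 -0.12 0 -1" --pt "0 0 -0.12 0 -1"

```text
time: 11.07
position: [583.5, -21.6, 79.4]
tcp_rot: [3.119, -0.377, -0.003]
ft_force: [-2.0, 0.3, -0.2]
finger_gap: 13.4
grip_force: 60.0
```

Request:
apply_moves --pt "0 0 -0.02 0 -1" --pt "0 0 -0.04 0 -1" --pt "0 0 -0.06 0 -1" --pt "0 0 -0.07 0 -1" --pt "0 0 -0.07 0 -1"

```text
time: 11.48
position: [583.3, -21.6, 65.2]
tcp_rot: [3.119, -0.377, -0.004]
ft_force: [-2.2, 1.1, -0.0]
finger_gap: 13.3
grip_force: 60.0
```

Request:
apply_moves --pt "0 0 -0.02 0 -1" --pt "0 0 -0.04 0 -1" --pt "0 0 -0.06 0 -1" --pt "0 0 -0.08 0 -1" --pt "0 0 -0.09 0 -1" --pt "0 0 -0.09 0 -1" --pt "0 0 -0.09 0 -1"

```text
time: 12.07
position: [584.5, -21.8, 48.4]
tcp_rot: [3.119, -0.377, 0.0]
ft_force: [-1.6, -0.6, 1.8]
finger_gap: 13.7
grip_force: 60.0
```

Run:
```python
from h import *
s=r.state();print(s['position'],s['tcp_rot'],s['ft_force'],s['wrist_torque'],s['time'])
save('wrist','wD');save('scene','sD')
w=cv2.imread('pics/wD.png')[100:340,180:460];b=cv2.imread('pics/sD.png')[230:350,280:400]
o=np.hstack([cv2.resize(w,(467,400)),cv2.resize(b,(333,333),interpolation=cv2.INTER_CUBIC).repeat(1,0) if 0 else cv2.copyMakeBorder(cv2.resize(b,(333,333),interpolation=cv2.INTER_CUBIC),0,67,0,0,cv2.BORDER_CONSTANT)]);cv2.imwrite('pics/mD.png',o);print(o.shape)
```

```text
[584.47819605 -21.82288211  48.44996922] [ 3.11882833e+00 -3.76775961e-01  1.21218802e-04] [-1.55959797 -0.55258567  1.76783432] [-0.02711428  0.37777826 -0.03003069] 12.0667
(400, 800, 3)
```

View pics/mD.png

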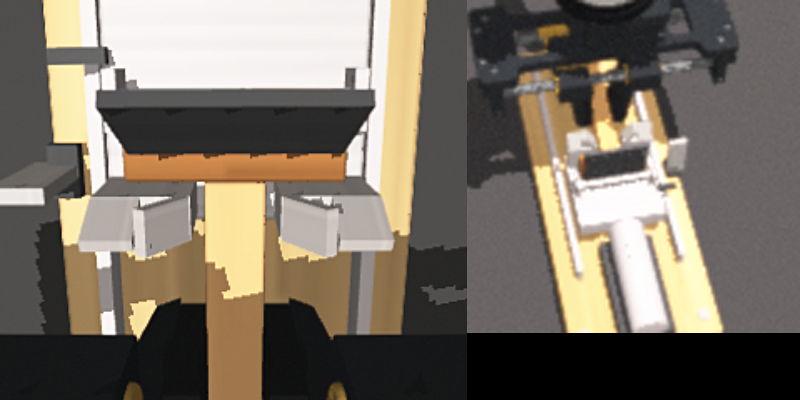

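The jaw covers the rear half of the block: nose at row 153, block visible down to row 181, with both posts in front and the stick in the slot. It has snapped shut, so I start the pull.

Request:
apply_moves --pt "0 0 0 0 -1" --pt "-0.01 0.0024 0 0 -1" --pt "-0.02 0.0048 0 0 -1" --pt "-0.035 0.0083 0 0 -1" --pt "-0.05 0.0118 0 0 -1" --pt "-0.07 0.0165 0 0 -1" --pt "-0.085 0.02 0 0 -1" --pt "-0.097 0.0235 0 0 -1"

```text
time: 12.83
position: [568.3, -17.7, 49.4]
tcp_rot: [3.119, -0.376, 0.012]
ft_force: [7.9, -2.8, -3.9]
finger_gap: 13.3
grip_force: 60.0
```

Request:
apply_moves --pt "0 0 0 0 -1" --pt "0 0 0 0 -1" --pt "0 0 0 0 -1"

```text
time: 13.08
position: [568.4, -17.8, 49.4]
tcp_rot: [3.119, -0.376, 0.012]
ft_force: [7.0, -3.6, -5.0]
finger_gap: 13.7
grip_force: 60.0
```

```bash
cat > m.py <<'E'
from h import *
import sys
f=sys.argv[1];s=r.state();print(s['position'],s['tcp_rot'],s['ft_force'],s['time'],s['finger_gap'],s['grip_force'])
save('wrist',f);im=cv2.imread(f'pics/{f}.png');D=cv2.imread('pics/wD.png')
th=np.radians(-13.55);R=np.array([[np.cos(th),np.sin(th)],[-np.sin(th),np.cos(th)]])
# name: box in wD (u0,v0,u1,v1), z ; 'centre' = box centre
for n,(u0,v0,u1,v1),z in(('ptr',(200,120,250,146),50),('mark',(170,205,232,232),56),('blockL',(244,196,268,212),65),('post',(225,205,300,256),75),('jaw',(230,150,290,196),80)):
    t=D[v0:v1,u0:u1];q=cv2.matchTemplate(im,t,cv2.TM_CCOEFF_NORMED);_,m,_,l=cv2.minMaxLoc(q)
    ref={'ptr':(208,132.3),'mark':(195,217.5)}.get(n,((u0+u1)/2,(v0+v1)/2))
    uv=np.array(ref)+np.array(l)-[u0,v0];P=atz(load(f),uv,z);print(n,round(m,2),np.array(l)-[u0,v0],P.round(1),(R@(P[:2]-[577.4,-24.2])).round(1))
E
python3 m.py wD2
python3 - <<'E'
from h import *
# self-check on wD
R=np.radians(-13.55);R=np.array([[np.cos(R),np.sin(R)],[-np.sin(R),np.cos(R)]])
c=load('wD')
for uv,z in(((208,132.3),50),((195,217.5),56)):print((R@(atz(c,uv,z)[:2]-[577.4,-24.2])).round(1))
E
```

```text
[568.43342197 -17.75411723  49.43561617] [ 3.11857704 -0.3762712   0.01218607] [ 7.01174313 -3.5709119  -4.98764188] 13.0833 13.725555932750988 60.00282347202301
ptr 0.96 [ 1 -6] [652.1   7.1  50. ] [65.2 47.9]
mark 0.72 [ -2 -41] [634.8  17.5  56. ] [46.1 54. ]
blockL 0.86 [ 1 -6] [621.6  -6.6  65. ] [38.8 27.4]
post 0.64 [ 1 -7] [613.5  -8.4  75. ] [31.4 23.8]
jaw 0.95 [ 1 -9] [633.7 -14.2  80. ] [52.4 22.9]
[79.5 47.8]
[46.4 54.1]
```

Request:
apply_moves --pt "0 0 -0.005 0 -1" --pt "-0.012 0.003 -0.005 0 -1" --pt "-0.027 0.0065 -0.005 0 -1" --pt "-0.042 0.01 -0.005 0 -1" --pt "-0.056 0.0135 -0.005 0 -1" --pt "-0.068 0.0163 -0.005 0 -1" --pt "-0.068 0.0163 -0.005 0 -1" --pt "-0.068 0.0163 -0.005 0 -1"

```text
time: 13.8
position: [556.2, -14.8, 49.3]
tcp_rot: [3.118, -0.376, 0.017]
ft_force: [8.7, -4.6, -3.6]
finger_gap: 13.7
grip_force: 60.0
```

```bash
python3 m.py wD3
python3 - <<'E'
from h import *
im=cv2.cvtColor(cv2.imread('pics/wD3.png'),cv2.COLOR_BGR2GRAY)
for u in (190,197,204,210,216,222,228,234):print(u,im[110:190:2,u].tolist())
E
```

```text
[556.2130749  -14.76937913  49.27886985] [ 3.11843588 -0.37613772  0.01688697] [ 8.66516226 -4.62313734 -3.57748983] 13.8 13.65243863015052 60.001763105392456
ptr 0.74 [ 1 -6] [639.9  10.1  50. ] [52.7 48. ]
mark 0.57 [ -5 -74] [635.   17.6  56. ] [46.2 54.1]
blockL 0.87 [ 1 -6] [609.3  -3.6  65. ] [26.2 27.5]
post 0.63 [ 1 -8] [601.5  -5.5  75. ] [19.1 23.8]
jaw 0.94 [ 1 -9] [621.4 -11.2  80. ] [39.7 22.9]
190 [79, 77, 78, 79, 78, 79, 78, 80, 80, 78, 79, 80, 79, 74, 255, 242, 239, 240, 241, 232, 73, 79, 80, 80, 81, 81, 80, 79, 80, 81, 79, 78, 79, 78, 79, 80, 81, 78, 80, 80]
197 [79, 80, 79, 79, 80, 79, 80, 79, 78, 79, 79, 79, 79, 74, 255, 241, 239, 240, 241, 224, 74, 78, 80, 80, 80, 80, 79, 81, 79, 79, 80, 80, 78, 79, 79, 79, 80, 80, 80, 79]
204 [79, 78, 80, 78, 79, 80, 79, 76, 103, 92, 92, 86, 79, 79, 71, 73, 73, 73, 71, 79, 82, 81, 81, 79, 79, 79, 78, 79, 79, 80, 81, 79, 79, 79, 80, 79, 79, 81, 80, 79]
210 [232, 231, 230, 231, 230, 230, 196, 99, 104, 103, 104, 104, 104, 104, 68, 72, 73, 72, 74, 42, 46, 45, 45, 42, 111, 76, 71, 76, 78, 78, 77, 78, 78, 80, 79, 80, 79, 79, 79, 78]
216 [235, 235, 235, 235, 235, 236, 206, 99, 104, 105, 104, 106, 107, 105, 78, 72, 74, 74, 74, 41, 45, 45, 45, 60, 98, 123, 148, 238, 235, 235, 235, 235, 235, 235, 235, 235, 235, 235, 235, 235]
222 [237, 237, 236, 236, 236, 238, 207, 101, 104, 105, 106, 108, 111, 109, 83, 80, 75, 73, 73, 45, 46, 46, 45, 42, 30, 126, 246, 236, 235, 235, 235, 235, 235, 235, 235, 235, 235, 235, 235, 235]
228 [236, 236, 235, 236, 234, 234, 195, 102, 106, 106, 106, 103, 223, 208, 213, 128, 133, 126, 127, 118, 119, 109, 112, 110, 99, 198, 237, 235, 235, 236, 236, 236, 236, 236, 236, 237, 237, 237, 237, 237]
234 [250, 249, 249, 249, 249, 251, 216, 102, 107, 107, 107, 104, 149, 142, 160, 255, 250, 250, 249, 250, 250, 250, 251, 252, 252, 250, 250, 250, 250, 250, 250, 249, 250, 249, 249, 249, 249, 245, 245, 239]
```

Request:
apply_moves --pt "-0.008 0.002 0 0 -1" --pt "-0.016 0.004 0 0 -1" --pt "-0.022 0.0053 0 0 -1" --pt "-0.026 0.0063 0 0 -1" --pt "-0.026 0.0063 0 0 -1" --pt "-0.026 0.0063 0 0 -1" --pt "-0.026 0.0063 0 0 -1" --pt "-0.026 0.0063 0 0 -1"

```text
time: 14.52
position: [551.4, -13.6, 49.3]
tcp_rot: [3.118, -0.376, 0.018]
ft_force: [10.2, -4.3, -3.3]
finger_gap: 13.4
grip_force: 60.0
```

```bash
python3 m.py wD4
python3 - <<'E'
from h import *
im=cv2.cvtColor(cv2.imread('pics/wD4.png'),cv2.COLOR_BGR2GRAY)
for u in (185,192,197,204,216,222,228,234,240):print(u,im[110:160,u].tolist())
E
```

```text
[551.42343449 -13.6193533   49.30529008] [ 3.11839582 -0.37617816  0.01780802] [10.19066337 -4.33391982 -3.32084127] 14.5167 13.351744085544638 60.00169515609741
ptr 0.61 [-164  249] [540.  131.8  50. ] [-72.9 142.9]
mark 0.57 [262  63] [549.  -73.8  56. ] [-16.  -54.8]
blockL 0.87 [ 1 -6] [604.5  -2.5  65. ] [21.2 27.5]
post 0.63 [ 1 -8] [596.7  -4.4  75. ] [14.1 23.8]
jaw 0.94 [  1 -10] [616.9 -10.1  80. ] [35.1 22.9]
185 [79, 79, 78, 79, 77, 78, 78, 78, 80, 79, 79, 78, 74, 60, 182, 247, 245, 241, 241, 241, 241, 241, 241, 243, 253, 206, 94, 72, 79, 79, 80, 79, 81, 80, 78, 79, 79, 80, 79, 80, 79, 80, 80, 79, 80, 79, 79, 80, 79, 79]
192 [79, 79, 79, 79, 79, 80, 79, 80, 79, 79, 79, 78, 74, 58, 198, 250, 247, 244, 244, 244, 245, 245, 245, 248, 255, 161, 71, 75, 79, 80, 79, 79, 79, 81, 78, 79, 79, 80, 80, 80, 78, 80, 79, 79, 79, 78, 78, 79, 80, 79]
197 [79, 79, 80, 78, 78, 78, 78, 80, 80, 79, 81, 78, 75, 59, 203, 250, 245, 242, 241, 241, 241, 242, 242, 244, 255, 144, 68, 75, 79, 78, 79, 79, 79, 79, 80, 81, 79, 79, 80, 79, 79, 79, 79, 80, 78, 81, 80, 79, 80, 81]
204 [80, 79, 77, 82, 99, 
[... 695 characters left out ...]
89, 180, 127, 115, 118, 123, 129, 120, 105, 106, 106, 107, 105, 105, 106, 107, 107, 107, 106, 142, 139, 139, 139, 140, 140, 141, 142, 143, 140, 128, 128, 126, 112, 111, 184, 247, 237, 235, 235, 235, 235, 235, 235, 235, 235]
234 [249, 250, 250, 249, 249, 249, 249, 249, 250, 249, 251, 255, 215, 92, 101, 106, 106, 107, 106, 106, 105, 106, 105, 115, 149, 144, 142, 138, 133, 129, 121, 181, 255, 251, 250, 250, 250, 250, 250, 250, 250, 250, 250, 250, 250, 250, 250, 250, 250, 250]
240 [51, 50, 46, 44, 49, 47, 47, 45, 46, 47, 49, 50, 78, 105, 105, 106, 107, 107, 106, 107, 106, 107, 101, 71, 96, 90, 88, 94, 92, 86, 127, 224, 222, 199, 63, 77, 81, 80, 82, 80, 81, 83, 85, 69, 23, 46, 130, 203, 255, 255]
```

Run:
```python
from h import *
c=load('wD4');th=np.radians(-13.55);R=np.array([[np.cos(th),np.sin(th)],[-np.sin(th),np.cos(th)]])
for uv,z in(((225,127.7),48),((225,127.7),52),((225,127.7),56),((192,129.5),56)):print((R@(atz(c,uv,z)[:2]-[577.4,-24.2])).round(2),z)
s=r.state();print(s['position'],np.abs(s['joint_velocities']).max(),s['time'])
```

```text
[47.21 42.13] 48
[47.08 41.1 ] 52
[46.95 40.07] 56
[46.43 52.85] 56
[551.41844834 -13.6462093   49.30850665] 0.002708917021242225 14.5667
```

The pointer is about 0.7 mm from the mark, the arm is still, and pull is about 11 N with a 60 N grip. Handing in.

```bash
python3 -c "
from station import r
print(r.job_done())"
```

```text
the job is handed in; nothing more can be done
None
```

I handed the job in with the block seated under the closed jaw, the stick still gripped at 60 N and the carriage held about 0.7 mm from the mark by my camera estimate (pull about 11 N); the verdict was not returned.

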